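# Free the scale's pan and tare it

### The arm

A 6-joint arm with a two-finger parallel gripper is mounted at the origin on a cart in front of the work surface, level with it; the furniture and walls round the work are solid. World frame = base frame: x ahead of the robot, y to its left, z up, the work surface at z = 0. Lengths are in mm, angles in rad, forces in N, time in s.
With the tool pointing down it reaches from about 275 to 1000 mm from the base axis. Payload 8.4 kg.
Tool frame: the origin (TCP) lies at the very end of the fingers, on their centre line; the grasp point (between the pads) lies 19 mm behind it; z points along the fingers, y is the line along which they close (so a half turn about z gives the same grasp; the last joint's range is limited). The gripper opens to 85 mm and grips with 20 to 120 N. Pads are 22 mm wide; open, the fingers measure 114 mm over their backs; the gripper's body (76 mm by 85 mm) begins 54 mm behind the grasp point. The pads swing forward as they close: fully open they stand 13 mm farther back than shut.
Start: joints at [-1.152, 0.353, 1.633, -0, 1.155, -0.002], TCP at [255.306, -570.48, 231.281] pointing down, gripper open.
Joint ranges: [-2.63, 2.63], [-0.92, 2.1], [0.06, 2.66], [-1.3, 4.44], [0, 2.69], [-3.02, 3.02]. Speed limits (rad/s): [2.22, 2.22, 2.79, 3.14, 3.14, 3.14].

### API

Orientations are given as [roll, pitch, yaw] about the fixed x, y, z axes, in that order (R = Rz(yaw) Ry(pitch) Rx(roll)).
In Python, from rig import r, vision gives the robot as it stands. The module is installed in compiled form; this text tells all that it offers.
- The arm moves only by the tool play_rows, never from a script. Its argument "steps" is a list of rows, each an object with "delta_pos": the shift along the tool's x, y, z in cm, a list of three; "yaw": the turn about the tool's z in rad; "jaw": the opening in per cent of the stroke, from 0 (shut) to 100 (fully open). A call has exactly 8 rows; each row is the pose to reach, as a shift and turn from the pose commanded when the call began, along the tool's axes at that moment; what a row does not reach only later rows make up. A row lasts 1/10 s, in which the tool goes at most 50 mm and 8.59 degrees, less where a joint would pass 70% of its speed; a pose out of reach is approached as far as the arm can. A call with a gripper value outside its range is refused whole. The fingers move at their own pace and stop on an object; "grip_force" is the grip in N (left out, the last holds). Time passes only in rows, so rows that repeat a pose let the fingers close, or fill a call up. It gives the time, the measured TCP pose, the force, the opening and the grip force at its end, in the units of the state.
- r.sense(): the state, without advancing time (a new reading comes with each control period).
- vision.grab_frame(name): name is "side" or "top"; returns (picture, depth): 480x640x3 uint8, red, green, blue; 480x640 float32, mm along the optical axis (not along the pixel's ray), 0 where there is no reading.
- vision.calibration(name): a dict with "mtx" (3x3 intrinsics, pixels), "k1" (the pictures are not rectified: a ray, as slopes to the right and down, at radius r is drawn at 1 + k1 r^2 times it, then the intrinsics apply), "extrinsics" (4x4, takes a point from camera to world coordinates). Camera axes: x right, y down, z forward; pixel columns grow to the right and rows downward; lengths in mm; the calibration is good to about 2 mm. A picture is of the moment at which its call begins. calibration takes no time and is no camera call.
- r.sign_off(): hands the job in; it is judged then, once.
Trained networks look in the newest picture that a camera, given by its name, has taken for a name from the list of things; names that differ only in an ending like _2 or _b are one class to them, and where a whole thing is asked for, a point or a joint stands for the part that bears it (a point fixed in the world has none). Each returns a list of dicts, best first, with "conf" (0 to 1); they miss things now and then, are a little off and sometimes report something else, mostly with a low value. They report only what shows in the picture. A call takes as long as a camera call. They do not tell look-alikes from the thing itself.
- vision.cut_out(camera, thing): "region" (480x640 bool, what is visible of it) and "uv" ([column, row] in pixels, amid what is visible of it).
- vision.landmark_of(camera, thing): "uv" ([column, row] in pixels: a listed point, or the origin of a listed thing).
The state is a dict: "clock": time; "qpos": joint angles; "qvel": joint speeds; "joint_efforts": joint torques, N m; "eef_pos": TCP position; "tcp_rot": TCP orientation; "contact_force": force on the tool from outside, world axes, zero at the start; "wrist_torque": the same for the moment, N m; "opening": opening from 0.0 (shut) to 1.0 (fully open); "grasp_force": force on a finger pad.
Only numpy, scipy, OpenCV 4.12 (cv2) and the standard library are available. Lean on these libraries where they do the work, as an engineer would, in place of code of your own. Each camera call takes 0.05 s, during which the arm holds its last target. There are 200 camera calls.

### The job

The counter scale is to be tared with the empty bowl on it, but one of the two jars to its right has been left right up against the pan and would spoil the zero. With the fingertips, slide that jar along the counter until it stands upright at least two finger-breadths clear of the pan (do not pinch or lift it), then lightly press the oblong tare key fully down, let it spring back up and take the hand away. Leave the pan, the bowl, the two round keys, the other jar and the other things alone.

Things in the scene. Friction and masses are not known exactly. Their poses are not given: they have to be found in the camera images.
- scale: white counter scale, fixed. Origin: on the counter top under the centre of the round pan; -x points to its front, where a key panel slopes down toward the robot; y runs along the row of keys. Housing 120 mm wide (y), from 145 mm in front of the origin to 68 mm behind it, 34 mm high under the pan, falling to about 20 mm at the front (slope 0.2 rad)
- scale_pan: round metal weighing pan, fixed on the scale, 150 mm in diameter; origin at the centre of its underside, 39 mm above the counter; its upper face is 43.5 mm and its rim 45.5 mm above the counter, and it overhangs the housing by 15 mm on each side
- bowl: empty white bowl, loose, 104 mm across the rim, 42 mm high, standing in the middle of the pan; origin at the centre of its underside, z up
- jar_pink: jar with a pink label and black lid, loose, upright, 77 mm in diameter, 84 mm high, about 0.24 kg; origin at the centre of its underside, z up. Of the two jars either one stands at the scale's front right (-x, -y) with under 4 mm between it and the pan rim; the other stands 0.1 m or more farther to the right.
- jar_green: jar with a green label and a black lid, same size and origin as jar_pink. A fixed box of seed packets, 61 mm high, stands behind the two jars: its front at world x = 0.55, its left end at y = -0.08
- tare_key (a joint): travel of the tare key, the only oblong key, in the middle of the row of three: 0 = up, 0.004 m = fully down. It springs back; it starts to move at 1.6 N and is fully down at 4.8 N
- tare_key_top (a point): centre of the upper face of the tare key, about 31 mm above the counter; the face is 30 mm (y) by 16 mm (x), tilted 0.2 rad toward the scale's front, and the key stands 7 mm proud of the panel. It moves down square to the face
- round_key_left (a joint): travel of the left (+y) key (round, 15 mm across, 36 mm from the tare key's centre), same travel and spring: leave alone
- round_key_left_top (a point): centre of the upper face of the left-hand round key
- round_key_right (a joint): travel of the right (-y) key (round, 15 mm across, 36 mm from the tare key's centre), same travel and spring: leave alone
- round_key_right_top (a point): centre of the upper face of the right-hand round key
- soap: small yellow boxed soap bar lying flat, loose, 58 x 88 x 30 mm, to the right of the scale's front; origin at the centre of its underside: leave alone
- balm: lip-balm tube standing on its end, loose, 17 mm in diameter, 67 mm high, to the left; origin at the centre of its underside: leave alone
- candle_a: single candle lying flat at the counter's front edge, left of the scale, loose, 132 mm long (its y axis), 23 mm thick; origin at the centre of its underside: leave alone
Things that resemble listed ones, but are neither listed nor needed, are in the scene too. Leave any red look-alike of the bowl alone.

How it is judged:
By the outcome, as a careful person would: the job done as asked, in the order asked, and still so for the second after the job is handed in, with the robot touching nothing.
It also fails if it takes over 40 s, if anything falls off the work surface, if the arm or the gripper's body presses on something with over 40 N, if the wrist force passes 120 N, or if a joint passes its speed limit or range.

## Working session

There is one attempt and no reset: what is moved stays moved. The work goes in short steps, Python scripts to look and compute and a tool call to move; the robot and the scene stay as the last step left them, time stands still between calls to the robot, and variables do not carry over. Pictures are saved under pics/ and viewed, at most 10 in all, crops included, and the job is handed in when it is done.

Besides the shell and the picture viewer there is one more tool, called after "Call:" as name(argument=value, ...) on one line, values as JSON. play_rows: Moves the arm, as the interface text tells. Its arguments: {"type":"object","properties":{"steps":{"type":"array"},"grip_force":{"type":"number"}},"required":["steps"]}

```bash
mkdir -p pics
cat > h.py <<'E'
import numpy as np, cv2
from rig import r, vision
def ray(cam,uv):
    c=vision.calibration(cam);K=np.array(c["mtx"]);k=c["k1"]
    d=(np.array(uv,float)-K[:2,2])/[K[0,0],K[1,1]]
    s=d.copy()
    for _ in range(20): s=d/(1+k*(s@s))
    return np.array(c["extrinsics"]),np.array([s[0],s[1],1.])
def at_z(cam,uv,z):
    T,d=ray(cam,uv);w=T[:3,:3]@d;o=T[:3,3]
    return o+w*(z-o[2])/w[2]
def at_d(cam,uv,dep):
    T,d=ray(cam,uv);return T[:3,:3]@(d*dep)+T[:3,3]
def pts(cam,mask,depth):
    c=vision.calibration(cam);K=np.array(c["mtx"]);T=np.array(c["extrinsics"])
    v,u=np.nonzero(mask&(depth>0));d=np.c_[(u-K[0,2])/K[0,0],(v-K[1,2])/K[1,1]];s=d.copy()
    for _ in range(20): s=d/(1+c["k1"]*(s**2).sum(1,keepdims=True))
    z=depth[v,u][:,None];return np.c_[s*z,z]@T[:3,:3].T+T[:3,3]
def save(cam,name):
    p,d=vision.grab_frame(cam);cv2.imwrite("pics/"+name,p[...,::-1]);return p,d
E
python3 - <<'E'
from h import *
np.set_printoptions(precision=1,suppress=True)
s=r.sense();print(s["clock"],s["eef_pos"],s["tcp_rot"],s["opening"])
for c in("top","side"):
    p,d=save(c,c+"0.png")
    print(c,np.array(vision.calibration(c)["extrinsics"])[:3,3])
    for t in("tare_key_top","round_key_left_top","round_key_right_top","jar_pink","jar_green","bowl","scale_pan","soap"):
        L=vision.landmark_of(c,t)
        print(t,[(np.round(l["uv"]),round(l["conf"],2),at_z(c,l["uv"],31 if "key" in t else {"bowl":43.5,"scale_pan":39}.get(t,0))) for l in L[:3]])
    for t in("jar_pink","jar_green","soap"):
        for l in vision.cut_out(c,t)[:2]:
            P=pts(c,l["region"],d);top=P[P[:,2]>P[:,2].max()-8]
            print(t,round(l["conf"],2),l["uv"],"n",len(P),"zmax",P[:,2].max(),"top lo",np.percentile(top,1,0),"hi",np.percentile(top,99,0))
E
```

```text
0.0 [ 255.1 -570.   230.5] [-3.1  0.   0.4] 0.9980812117565605
top [ 167.1   -7.9 1479.4]
tare_key_top [(array([291., 264.]), 0.37, array([432.8,  65. ,  31. ]))]
round_key_left_top [(array([280., 268.]), 0.37, array([425.3,  95.8,  31. ])), (array([279., 224.]), 0.22, array([543. ,  90.9,  31. ]))]
round_key_right_top [(array([306., 258.]), 0.38, array([445. ,  25.3,  31. ]))]
jar_pink [(array([400., 240.]), 0.94, array([ 481.2, -234. ,    0. ]))]
jar_green [(array([326., 226.]), 0.62, array([535.1, -34.1,   0. ]))]
bowl [(array([170., 220.]), 0.85, array([574.4, 381.7,  43.5])), (array([174., 287.]), 0.85, array([393.2, 376. ,  43.5])), (array([279., 216.]), 0.84, array([563.1,  88.4,  43.5]))]
scale_pan [(array([275., 225.]), 0.87, array([539.6, 101.4,  39. ]))]
soap [(array([456., 258.]), 0.68, array([ 419.4, -380.4,    0. ]))]
jar_pink 0.8 [403.0, 235.7] n 861 zmax 93.56933722928125 top lo [ 449.5 -273.3   85.6] hi [ 518.6 -202.5   93. ]
jar_pink 0.66 [324.6, 222.2] n 874 zmax 94.78206115261173 top lo [500.3 -55.1  86.8] hi [565.2  12.9  92.5]
jar_green 0.8 [323.4, 220.7] n 803 
[... 710 characters left out ...]
 182.]), 0.17, array([ 435.7, -396.2,    0. ]))]
bowl [(array([244., 417.]), 0.89, array([567.9, 417.2,  43.5])), (array([355., 424.]), 0.65, array([400.3, 414.4,  43.5])), (array([278., 274.]), 0.6, array([560.2,  85.4,  43.5]))]
scale_pan [(array([282., 276.]), 0.76, array([552.9,  86.2,  39. ]))]
soap [(array([343., 182.]), 0.6, array([ 434.2, -397. ,    0. ]))]
jar_pink 0.77 [323.5, 195.4] n 1074 zmax 90.54420422803855 top lo [ 448.3 -271.    82.7] hi [ 518.7 -200.5   89.6]
jar_green 0.6 [297.1, 236.9] n 993 zmax 90.01887619076933 top lo [498.7 -57.4  82.4] hi [569.7  14.1  88.6]
soap 0.95 [347.7, 178.7] n 519 zmax 87.71156549975512 top lo [ 445.6 -264.5   81.1] hi [ 459.4 -229.1   87.7]
```

View pics/top0.png

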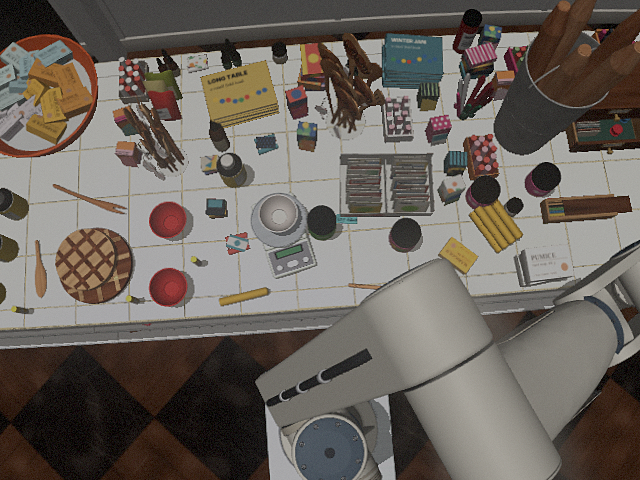

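View pics/side0.png

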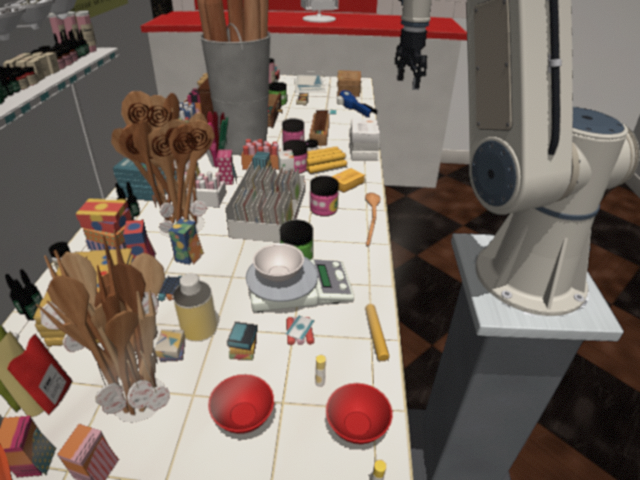

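Run:
```python
import cv2
a=cv2.imread("pics/top0.png")[190:290,260:360];cv2.imwrite("pics/crop_t.png",cv2.resize(a,(600,600),interpolation=cv2.INTER_CUBIC))
```

```text
(no output)
```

View pics/crop_t.png

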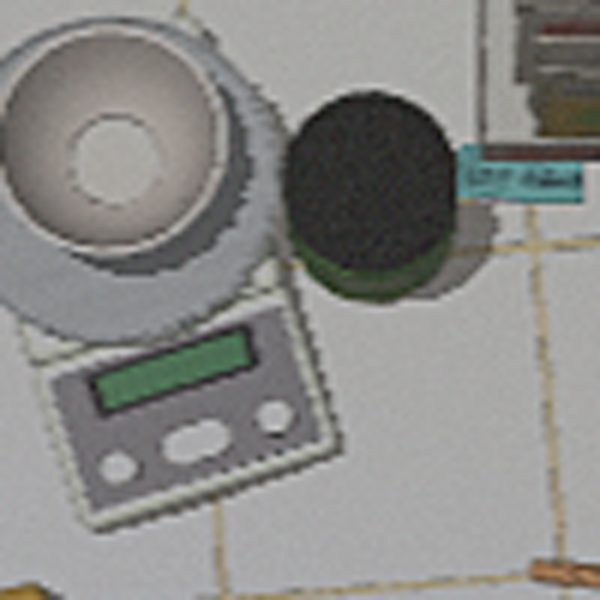

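The top picture shows the green jar at (322,221) hard against the pan (275,225). The pink jar is far to the right at (404,235), and two red bowls are at (168,219) and (168,287).

Things that could be confused:
- **Jar:** green (322,221), pink (404,235), dark look-alikes at (483,192) and (543,180). I choose green, which the crop shows touching the pan.
- **Key:** oblong (293,263), round (280,268) and (306,260). I choose the oblong one.
- **Also near the jar:** a teal ticket at (347,219), right next to it.

Next I refine these positions.

Run:
```python
from h import *
np.set_printoptions(precision=1,suppress=True)
print(r.sense()["tcp_rot"],r.sense()["eef_pos"])
p,d=vision.grab_frame("top")
for n,uv,z in(("tare",(292.8,263.3),31),("L",(279.7,268),31),("R",(305.8,259.7),31),
  ("ticket tl",(336.6,214),0),("ticket bl",(336.6,223),0),("ticket br",(356.8,224),0),("ticket br60",(356.8,224),61),
  ("panel rfront",(316.6,264.5),20),("panel lfront",(276,278),20),("lid c",(321.8,220),84)):
    print(n,at_z("top",uv,z),"depthpt",at_d("top",uv,d[int(uv[1]),int(uv[0])]))
for c in("top","side"):
    if c=="side": p,d=vision.grab_frame(c)
    for t,lo,hi in(("jar_green",80,100),("scale_pan",38,52),("bowl",80,95)):
        for l in vision.cut_out(c,t)[:3]:
            m=l["region"].astype(np.uint8);P=pts(c,m>0,d)
            q=P[(P[:,2]>lo)&(P[:,2]<hi)][:,:2].astype(np.float32)
            if len(q)>10:
                (x,y),R=cv2.minEnclosingCircle(q);print(c,t,round(l["conf"],2),len(q),"mec",x,y,R,"z",np.median(P[:,2]))
```

```text
[ 3.1 -0.   0.4] [ 255.3 -570.5  231.3]
tare [434.3  60.6  31. ] depthpt [434.9  60.8  27.9]
L [424.5  95.9  31. ] depthpt [424.   95.7  33.5]
R [441.3  25.8  31. ] depthpt [442.   25.9  27.4]
ticket tl [567.7 -66.7   0. ] depthpt [569.1 -66.9  -5.2]
ticket bl [542.3 -64.6   0. ] depthpt [542.6 -64.6  -1.1]
ticket br [ 535.2 -119.4    0. ] depthpt [ 535.5 -119.5   -1.4]
ticket br60 [ 520.  -114.8   61. ] depthpt [ 535.5 -119.5   -1.4]
panel rfront [428.2  -1.6  20. ] depthpt [431.8  -1.5   0.1]
panel lfront [400.4 108.   20. ] depthpt [402.8 109.2   5. ]
lid c [532.  -23.9  84. ] depthpt [532.3 -24.   82.5]
top jar_green 0.78 615 mec 534.0416870117188 -21.217845916748047 38.895626068115234 z 83.42858072627496
top jar_green 0.15 22 mec 557.395263671875 76.52769470214844 63.162628173828125 z 34.919810016112706
top scale_pan 0.9 1122 mec 553.6265258789062 91.816650390625 76.11650085449219 z 43.774821539228014
top bowl 0.78 183 mec 558.6651000976562 89.3677749633789 52.013240814208984 z 62.27042595251078
side jar_green 0.82 589 mec 533.8318481445312 -22.6702823638916 39.829315185546875 z 84.33484651370378
side scale_pan 0.88 1729 mec 552.3810424804688 90.80044555664062 76.19944763183594 z 44.85113649922579
side scale_pan 0.71 133 mec 483.1222229003906 -228.88372802734375 36.94062423706055 z 61.45327868577158
side bowl 0.64 401 mec 559.4259643554688 88.47514343261719 52.78440475463867 z 70.46538459368105
```

```bash
cat >> h.py <<'E'
def delta(x,y,z,yaw,c=None):
    s=r.sense();w=s["tcp_rot"][2];e=s["eef_pos"]
    print("yaw",round(w,3),"pos",np.round(e,1),"t",round(s["clock"],2),"F",np.round(s["contact_force"],1))
    dx,dy=x-e[0],y-e[1]
    print("delta cm",np.round([(np.cos(w)*dx+np.sin(w)*dy)/10,(np.sin(w)*dx-np.cos(w)*dy)/10,(e[2]-z)/10],2),"yaw",round(w-yaw,3))
E
python3 -c "
from h import *
delta(600,-23,150,0.03)"
```

```text
yaw 0.421 pos [ 255.3 -570.5  231.3] t 1.6 F [-0.8  0.2 -0.1]
delta cm [ 53.83 -35.89   8.13] yaw 0.391
```

Call:
play_rows(steps=[{"delta_pos": [4,-2.7,0],"yaw": 0.1,"jaw": 42},{"delta_pos": [8,-5.4,0],"yaw": 0.2,"jaw": 42},{"delta_pos": [12,-8,0],"yaw": 0.3,"jaw": 42},{"delta_pos": [16,-10.7,0],"yaw": 0.39,"jaw": 42},{"delta_pos": [20,-13.4,0],"yaw": 0.39,"jaw": 42},{"delta_pos": [24,-16,0],"yaw": 0.39,"jaw": 42},{"delta_pos": [27,-18,0],"yaw": 0.39,"jaw": 42},{"delta_pos": [27,-18,0],"yaw": 0.39,"jaw": 42}], grip_force=20)

```text
clock: 2.4
eef_pos: [430.1, -292.6, 231.5]
tcp_rot: [-3.141, -0.001, 0.034]
contact_force: [-0.7, -1.8, -0.2]
opening: 0.42
grasp_force: 0.0
```

```bash
python3 -c "
from h import *
delta(602,-23,150,0.03)"
```

```text
yaw 0.034 pos [ 430.1 -292.6  231.5] t 2.4 F [-0.7 -1.8 -0.2]
delta cm [ 18.11 -26.36   8.15] yaw 0.004
```

Call:
play_rows(steps=[{"delta_pos": [3,-4.4,1],"yaw": 0,"jaw": 42},{"delta_pos": [6,-8.8,2],"yaw": 0,"jaw": 42},{"delta_pos": [9,-13.2,4],"yaw": 0,"jaw": 42},{"delta_pos": [12,-17.6,6],"yaw": 0,"jaw": 42},{"delta_pos": [15,-22,7],"yaw": 0,"jaw": 42},{"delta_pos": [18.1,-26.4,8],"yaw": 0,"jaw": 42},{"delta_pos": [18.1,-26.4,8],"yaw": 0,"jaw": 42},{"delta_pos": [18.1,-26.4,8],"yaw": 0,"jaw": 42}])

```text
clock: 3.2
eef_pos: [602.5, -23.9, 150.2]
tcp_rot: [-3.141, 0.0, 0.034]
contact_force: [0.4, -0.8, 0.2]
opening: 0.42
grasp_force: 0.0
```

```bash
python3 -c "
from h import *
delta(602,-23,22,0.03)
p,d=vision.grab_frame('side');cv2.imwrite('pics/s1.png',cv2.resize(p[140:340,200:440,::-1],(720,600)))"
```

```text
yaw 0.034 pos [602.5 -23.9 150.2] t 3.2 F [ 0.4 -0.8  0.2]
delta cm [-0.05 -0.1  12.82] yaw 0.004
```

View pics/s1.png

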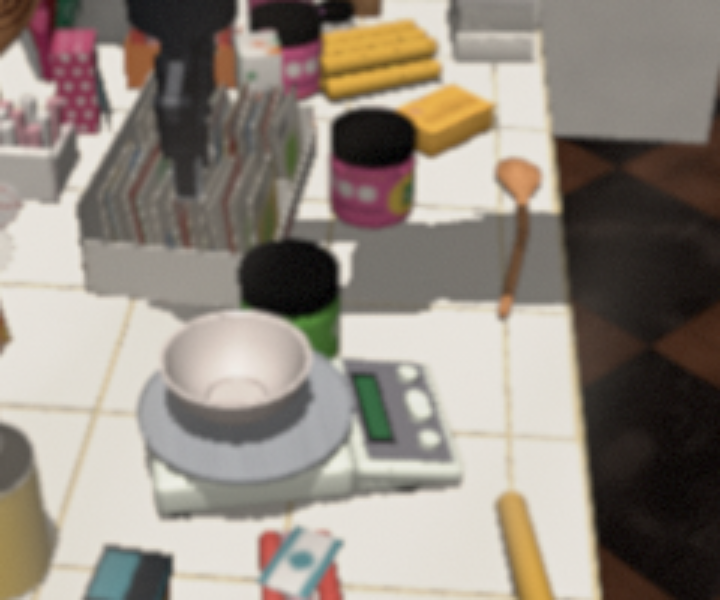

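The crop shows the fingers at about (190,190), hanging free behind the green jar (290,290). The space below them is clear, so I descend.

Call:
play_rows(steps=[{"delta_pos": [0,-0.1,2],"yaw": 0,"jaw": 42},{"delta_pos": [0,-0.1,4],"yaw": 0,"jaw": 42},{"delta_pos": [0,-0.1,6],"yaw": 0,"jaw": 42},{"delta_pos": [0,-0.1,8],"yaw": 0,"jaw": 42},{"delta_pos": [0,-0.1,10],"yaw": 0,"jaw": 42},{"delta_pos": [0,-0.1,11.5],"yaw": 0,"jaw": 42},{"delta_pos": [0,-0.1,12.7],"yaw": 0,"jaw": 42},{"delta_pos": [0,-0.1,12.7],"yaw": 0,"jaw": 42}])

```text
clock: 4.05
eef_pos: [599.8, -26.1, 23.0]
tcp_rot: [-3.142, 0.002, 0.03]
contact_force: [-1.1, 0.5, -0.5]
opening: 0.425
grasp_force: 0.0
```

Call:
play_rows(steps=[{"delta_pos": [-0.5,0,0],"yaw": 0,"jaw": 42},{"delta_pos": [-1,0,0],"yaw": 0,"jaw": 42},{"delta_pos": [-1.5,0,0],"yaw": 0,"jaw": 42},{"delta_pos": [-2,0,0],"yaw": 0,"jaw": 42},{"delta_pos": [-2.3,0.1,0],"yaw": 0,"jaw": 42},{"delta_pos": [-2.6,0.2,0],"yaw": 0,"jaw": 42},{"delta_pos": [-2.9,0.3,0],"yaw": 0,"jaw": 42},{"delta_pos": [-3.2,0.4,0],"yaw": 0,"jaw": 42}])

```text
clock: 4.85
eef_pos: [569.6, -30.5, 24.7]
tcp_rot: [3.142, -0.002, 0.031]
contact_force: [3.6, 1.4, 4.7]
opening: 0.419
grasp_force: 0.0
```

```bash
cat >> h.py <<'E'
def jar():
    for c in("top","side"):
        p,d=vision.grab_frame(c)
        for l in vision.cut_out(c,"jar_green")[:2]:
            P=pts(c,l["region"],d);q=P[(P[:,2]>79)&(P[:,2]<92)][:,:2].astype(np.float32)
            if len(q)>30:
                (x,y),R=cv2.minEnclosingCircle(q);print(c,round(l["conf"],2),len(q),round(x),round(y),round(R),"clear pan",round(np.hypot(x-553,y-91)-75-38.5),"uv",np.round(l["uv"]))
E
python3 -c "
from h import *
delta(539,-33,22,0.03);jar()"
```

```text
yaw 0.031 pos [569.6 -30.5  24.7] t 4.85 F [3.6 1.4 4.7]
delta cm [-3.07  0.16  0.27] yaw 0.001
top 0.71 116 576 98 44 clear pan -89 uv [275. 206.]
```

```bash
python3 -c "
from h import *
print(r.sense()['contact_force'])
p,d=vision.grab_frame('side');q,d=vision.grab_frame('top')
cv2.imwrite('pics/s2.png',np.hstack([cv2.resize(p[190:320,240:370,::-1],(400,400)),cv2.resize(q[170:290,250:370,::-1],(400,400))]))"
```

```text
[3.34257774 0.83929663 1.95891433]
```

View pics/s2.png

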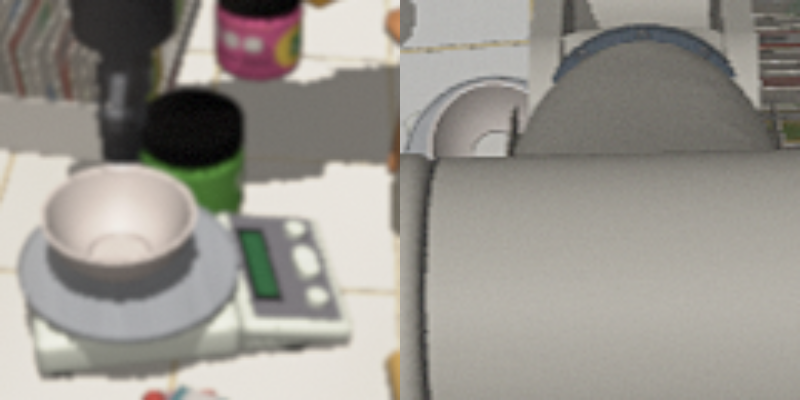

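The side view shows the green jar upright and moving with the fingers. The pan and bowl are undisturbed, so I keep pushing.

Call:
play_rows(steps=[{"delta_pos": [-0.4,0.1,0],"yaw": 0,"jaw": 42},{"delta_pos": [-0.8,0.2,0],"yaw": 0,"jaw": 42},{"delta_pos": [-1.2,0.3,0],"yaw": 0,"jaw": 42},{"delta_pos": [-1.6,0.4,0],"yaw": 0,"jaw": 42},{"delta_pos": [-2,0.5,0],"yaw": 0,"jaw": 42},{"delta_pos": [-2.4,0.6,0],"yaw": 0,"jaw": 42},{"delta_pos": [-2.8,0.7,0],"yaw": 0,"jaw": 42},{"delta_pos": [-3.2,0.8,0],"yaw": 0,"jaw": 42}])

```text
clock: 5.95
eef_pos: [537.1, -39.5, 24.3]
tcp_rot: [-3.142, -0.0, 0.031]
contact_force: [4.5, 1.8, 4.2]
opening: 0.421
grasp_force: 0.0
```

```bash
python3 -c "
from h import *
delta(495,-63,24,0.03);jar()"
```

```text
yaw 0.031 pos [537.1 -39.5  24.3] t 5.95 F [4.5 1.8 4.2]
delta cm [-4.28  2.22  0.03] yaw 0.001
top 0.69 645 485 -237 39 clear pan 222 uv [405. 236.]
side 0.75 575 497 -5 72 clear pan -2 uv [318. 242.]
```

Call:
play_rows(steps=[{"delta_pos": [-0.5,0.2,0],"yaw": 0,"jaw": 42},{"delta_pos": [-1.0,0.5,0],"yaw": 0,"jaw": 42},{"delta_pos": [-1.5,0.75,0],"yaw": 0,"jaw": 42},{"delta_pos": [-2,1.0,0],"yaw": 0,"jaw": 42},{"delta_pos": [-2.5,1.25,0],"yaw": 0,"jaw": 42},{"delta_pos": [-3,1.5,0],"yaw": 0,"jaw": 42},{"delta_pos": [-3.5,1.75,0],"yaw": 0,"jaw": 42},{"delta_pos": [-4,2.0,0],"yaw": 0,"jaw": 42}])

```text
clock: 6.95
eef_pos: [497.6, -60.9, 24.3]
tcp_rot: [-3.142, -0.0, 0.031]
contact_force: [3.9, 1.5, 4.2]
opening: 0.422
grasp_force: 0.0
```

```bash
sed -i 's/if len(q)>30:/if len(q)>30:\n                print("med",np.median(q,0))/' h.py; python3 -c "
from h import *
delta(480,-70,24,0.03);jar()
p,d=vision.grab_frame('side')
cv2.imwrite('pics/s3.png',cv2.resize(p[160:340,220:400,::-1],(600,600)))"
```

```text
yaw 0.031 pos [497.6 -60.9  24.3] t 6.95 F [3.9 1.5 4.2]
delta cm [-1.79  0.86  0.03] yaw 0.001
med [447.87686  -46.818928]
side 0.75 503 448 -53 37 clear pan 65 uv [333. 237.]
```

View pics/s3.png

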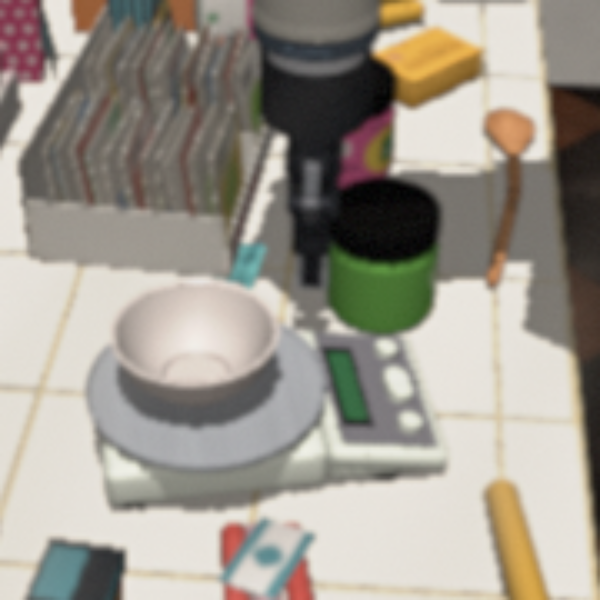

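The crop shows the green jar (385,255) upright and about 60 mm clear of the pan. I back the fingers off and then lift.

Call:
play_rows(steps=[{"delta_pos": [0.5,-0.2,0],"yaw": 0,"jaw": 42},{"delta_pos": [1.2,-0.5,0],"yaw": 0,"jaw": 42},{"delta_pos": [2,-0.8,0],"yaw": 0,"jaw": 42},{"delta_pos": [2,-0.8,0],"yaw": 0,"jaw": 42},{"delta_pos": [2,-0.8,-3],"yaw": 0,"jaw": 42},{"delta_pos": [2,-0.8,-7],"yaw": 0,"jaw": 42},{"delta_pos": [2,-0.8,-11],"yaw": 0,"jaw": 42},{"delta_pos": [2,-0.8,-13],"yaw": 0,"jaw": 0}])

```text
clock: 8.0
eef_pos: [519.1, -52.0, 157.4]
tcp_rot: [3.141, -0.003, 0.031]
contact_force: [0.6, -0.2, -0.6]
opening: 0.263
grasp_force: 0.0
```

```bash
python3 -c "
from h import *
delta(433,61,110,0.245)
for t in('tare_key_top','round_key_left_top','round_key_right_top'):
    for l in vision.landmark_of('side',t)[:1]: print(t,at_z('side',l['uv'],31))
"
```

```text
yaw 0.031 pos [519.1 -52.  157.4] t 8.0 F [ 0.6 -0.2 -0.6]
delta cm [ -8.25 -11.56   4.74] yaw -0.214
tare_key_top [ 481.18770229 -190.86517063   31.        ]
round_key_left_top [428.12619409  99.50138651  31.        ]
```

Call:
play_rows(steps=[{"delta_pos": [-2,-3,0],"yaw": -0.07,"jaw": 0},{"delta_pos": [-4,-6,0],"yaw": -0.14,"jaw": 0},{"delta_pos": [-6,-9,0],"yaw": -0.21,"jaw": 0},{"delta_pos": [-8.25,-11.6,0],"yaw": -0.21,"jaw": 0},{"delta_pos": [-8.25,-11.6,3],"yaw": -0.21,"jaw": 0},{"delta_pos": [-8.25,-11.6,6],"yaw": -0.21,"jaw": 0},{"delta_pos": [-8.25,-11.6,9],"yaw": -0.21,"jaw": 0},{"delta_pos": [-8.25,-11.6,9],"yaw": -0.21,"jaw": 0}])

```text
clock: 8.95
eef_pos: [427.9, 61.0, 60.4]
tcp_rot: [-3.141, 0.009, 0.241]
contact_force: [-0.6, 0.2, 1.0]
opening: -0.002
grasp_force: 0.0
```

```bash
python3 -c "
from h import *
delta(433,61,45,0.245)
p,d=vision.grab_frame('side')
cv2.imwrite('pics/s4.png',cv2.resize(p[220:310,280:370,::-1],(600,600),interpolation=cv2.INTER_CUBIC))"
```

```text
yaw 0.241 pos [427.9  61.   60.4] t 8.95 F [-0.6  0.2  1. ]
delta cm [0.5  0.12 1.54] yaw -0.004
```

View pics/s4.png

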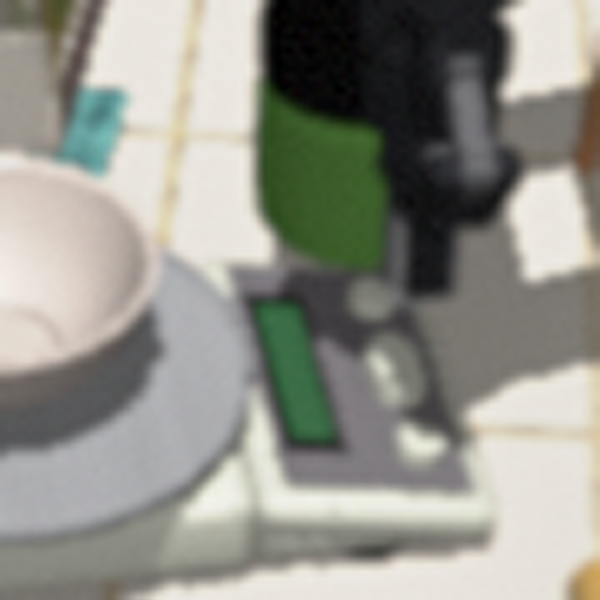

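The crop shows the closed fingertips at (425,290), hanging above the panel. The oblong key is at (395,370), between round keys at (375,298) and (420,440).

```bash
python3 -c "
from h import *
np.set_printoptions(precision=1,suppress=True)
delta(433,61,38,0.245)
for n,u,z in(('tip',(425,290),60),('key',(395,370),31),('R',(375,298),31),('L',(420,440),31)): print(n,at_z('side',(280+u[0]*.15,220+u[1]*.15),z))
"
```

```text
yaw 0.241 pos [429.2  61.1  62.2] t 9.0 F [-0.4  0.1 -0. ]
delta cm [0.4 0.1 2.4] yaw -0.004
tip [426.2  58.9  60. ]
key [434.2  64.3  31. ]
R [441.7  29.   31. ]
L [425.5  96.5  31. ]
```

Call:
play_rows(steps=[{"delta_pos": [0.2,0,0.5],"yaw": 0,"jaw": 0},{"delta_pos": [0.4,0,1.0],"yaw": 0,"jaw": 0},{"delta_pos": [0.4,0,1.5],"yaw": 0,"jaw": 0},{"delta_pos": [0.4,0,2.0],"yaw": 0,"jaw": 0},{"delta_pos": [0.4,0,2.3],"yaw": 0,"jaw": 0},{"delta_pos": [0.4,0,2.3],"yaw": 0,"jaw": 0},{"delta_pos": [0.4,0,2.3],"yaw": 0,"jaw": 0},{"delta_pos": [0.4,0,2.3],"yaw": 0,"jaw": 0}])

```text
clock: 9.8
eef_pos: [435.7, 62.3, 41.4]
tcp_rot: [3.142, -0.0, 0.241]
contact_force: [0.5, -0.6, -0.2]
opening: -0.004
grasp_force: 0.0
```

```bash
python3 -c "
from h import *
delta(433,62,31,0.245)
p,d=vision.grab_frame('side')
cv2.imwrite('pics/s5.png',cv2.resize(p[220:310,280:370,::-1],(600,600),interpolation=cv2.INTER_CUBIC))"
```

```text
yaw 0.241 pos [435.7  62.3  41.4] t 9.8 F [ 0.5 -0.6 -0.2]
delta cm [-0.27 -0.03  1.04] yaw -0.004
```

View pics/s5.png

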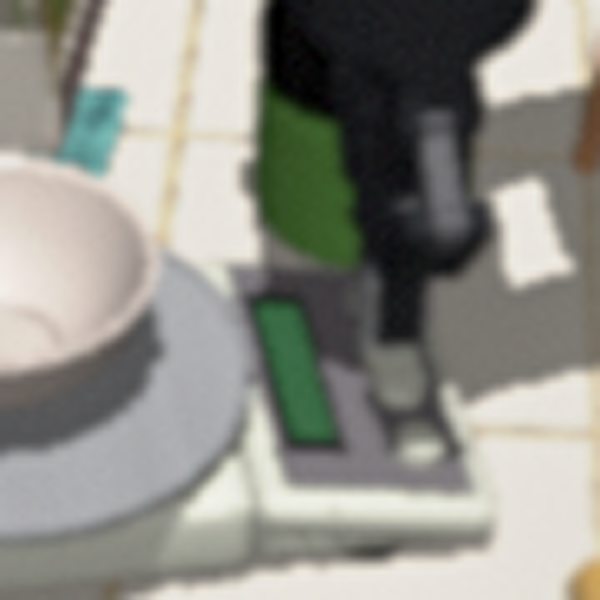

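The fingertips (405,330) sit right over the oblong key (398,372), and the round key (420,440) is clear of them. I lower onto the key.

Call:
play_rows(steps=[{"delta_pos": [-0.2,0,0.3],"yaw": 0,"jaw": 0},{"delta_pos": [-0.2,0,0.6],"yaw": 0,"jaw": 0},{"delta_pos": [-0.2,0,0.75],"yaw": 0,"jaw": 0},{"delta_pos": [-0.2,0,0.85],"yaw": 0,"jaw": 0},{"delta_pos": [-0.2,0,0.95],"yaw": 0,"jaw": 0},{"delta_pos": [-0.2,0,1.0],"yaw": 0,"jaw": 0},{"delta_pos": [-0.2,0,1.0],"yaw": 0,"jaw": 0},{"delta_pos": [-0.2,0,1.0],"yaw": 0,"jaw": 0}])

```text
clock: 10.65
eef_pos: [433.8, 61.9, 31.4]
tcp_rot: [-3.142, -0.0, 0.241]
contact_force: [0.3, -0.5, 2.3]
opening: -0.004
grasp_force: 1.0
```

Call:
play_rows(steps=[{"delta_pos": [0,0,0.05],"yaw": 0,"jaw": 0},{"delta_pos": [0,0,0.1],"yaw": 0,"jaw": 0},{"delta_pos": [0,0,0.15],"yaw": 0,"jaw": 0},{"delta_pos": [0,0,0.2],"yaw": 0,"jaw": 0},{"delta_pos": [0,0,0.25],"yaw": 0,"jaw": 0},{"delta_pos": [0,0,0.3],"yaw": 0,"jaw": 0},{"delta_pos": [0,0,0.3],"yaw": 0,"jaw": 0},{"delta_pos": [0,0,0.3],"yaw": 0,"jaw": 0}])

```text
clock: 11.45
eef_pos: [434.1, 61.9, 28.4]
tcp_rot: [3.142, -0.001, 0.241]
contact_force: [2.0, 1.1, 4.7]
opening: 0.001
grasp_force: 2.4
```

Call:
play_rows(steps=[{"delta_pos": [0,0,0.03],"yaw": 0,"jaw": 0},{"delta_pos": [0,0,0.06],"yaw": 0,"jaw": 0},{"delta_pos": [0,0,0.09],"yaw": 0,"jaw": 0},{"delta_pos": [0,0,0.12],"yaw": 0,"jaw": 0},{"delta_pos": [0,0,0.12],"yaw": 0,"jaw": 0},{"delta_pos": [0,0,0.12],"yaw": 0,"jaw": 0},{"delta_pos": [0,0,0.12],"yaw": 0,"jaw": 0},{"delta_pos": [0,0,0.12],"yaw": 0,"jaw": 0}])

```text
clock: 12.25
eef_pos: [434.4, 62.0, 27.6]
tcp_rot: [3.142, -0.001, 0.241]
contact_force: [0.5, 1.6, 13.1]
opening: -0.003
grasp_force: 6.3
```

```bash
python3 -c "
from h import *
delta(433,62,31,0.245)
for _ in range(3): vision.grab_frame('side');print(r.sense()['contact_force'],r.sense()['eef_pos'])"
```

```text
yaw 0.241 pos [434.4  62.   27.6] t 12.25 F [ 0.5  1.6 13.1]
delta cm [-0.13 -0.03 -0.34] yaw -0.004
[ 0.5291796   0.41962321 12.49468135] [434.36723593  62.0083362   27.62314273]
[ 0.90562768  1.48670945 12.55366872] [434.33874921  62.00172535  27.62407559]
[ 0.66073587  0.20427785 11.88220712] [434.35601238  62.00087673  27.61568273]
```

The force jumped from 4.7 N to 13 N over the last 0.8 mm, so the key is bottomed. I release it and move away.

Call:
play_rows(steps=[{"delta_pos": [0,0,-0.3],"yaw": 0,"jaw": 0},{"delta_pos": [0,0,-0.8],"yaw": 0,"jaw": 0},{"delta_pos": [0,0,-2],"yaw": 0,"jaw": 0},{"delta_pos": [0,0,-5],"yaw": 0,"jaw": 0},{"delta_pos": [0,0,-9],"yaw": 0,"jaw": 0},{"delta_pos": [0,0,-13],"yaw": 0,"jaw": 0},{"delta_pos": [0,0,-17],"yaw": 0,"jaw": 0},{"delta_pos": [0,0,-20],"yaw": 0,"jaw": 0}])

```text
clock: 13.2
eef_pos: [433.2, 61.8, 230.0]
tcp_rot: [3.141, -0.001, 0.241]
contact_force: [1.1, 0.8, -0.7]
opening: -0.0
grasp_force: 0.0
```

Call:
play_rows(steps=[{"delta_pos": [0,4,0],"yaw": 0,"jaw": 0},{"delta_pos": [0,8,0],"yaw": 0,"jaw": 0},{"delta_pos": [0,12,0],"yaw": 0,"jaw": 0},{"delta_pos": [0,16,0],"yaw": 0,"jaw": 0},{"delta_pos": [0,20,0],"yaw": 0,"jaw": 0},{"delta_pos": [0,23,0],"yaw": 0,"jaw": 0},{"delta_pos": [0,25,0],"yaw": 0,"jaw": 0},{"delta_pos": [0,25,0],"yaw": 0,"jaw": 0}])

```text
clock: 14.0
eef_pos: [493.0, -182.8, 227.3]
tcp_rot: [3.142, 0.001, 0.238]
contact_force: [0.4, -0.6, -0.3]
opening: 0.002
grasp_force: 0.0
```

```bash
python3 -c "
from h import *
delta(433,62,31,0.245);jar()
p,d=vision.grab_frame('side');q,d=vision.grab_frame('top')
cv2.imwrite('pics/s6.png',np.hstack([cv2.resize(p[180:340,230:390,::-1],(400,400)),cv2.resize(q[170:330,210:370,::-1],(400,400))]))"
```

```text
yaw 0.238 pos [ 493.  -182.8  227.3] t 14.0 F [ 0.4 -0.6 -0.3]
delta cm [ -0.04 -25.21  19.63] yaw -0.007
med [448.82935 -48.57656]
side 0.65 532 449 -56 39 clear pan 66 uv [335. 236.]
```

View pics/s6.png

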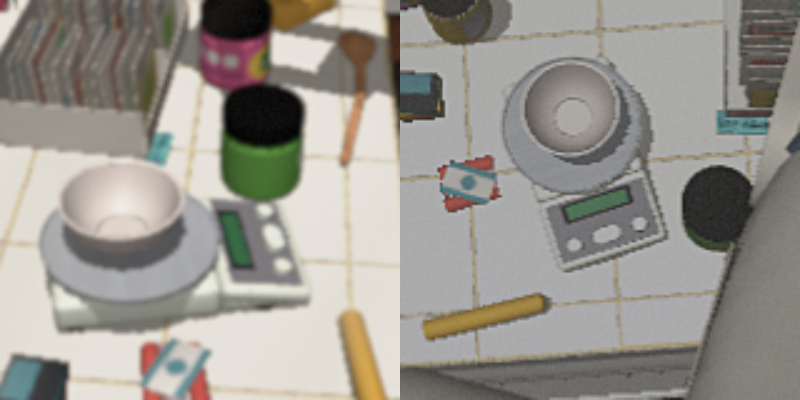

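The jar stands upright about 60 mm clear of the pan. The bowl, ticket and pink jar are where they were, the key is up again, and the hand is away.

```bash
python3 -c "
from rig import r
print(r.sign_off())"
```

```text
the job is handed in; nothing more can be done
None
```

The green jar now stands upright about 60 mm clear of the pan; I then pressed the tare key until it bottomed (force rose to about 13 N), released it, took the hand away and handed the job in at about 14 s.

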